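# Find the rocking corner of the jig plate and press its shim flat

### The job

The plate of the alignment jig rocks at one of its four corners. With the fingertips, press down on the corners to find the one that rocks, pushing it down until it stops, then press the shim beside that corner fully flat and come away clear. Leave the other three shims standing, do not lift or shift the plate, and leave the things lying about where they are.

Things in the scene. Friction and masses are not known exactly. Their poses are not given: they have to be found in the camera images.
- jig_base: Fixed grey base board 164 x 264 x 12 mm on two wooden bearers, its top 48 mm above the bench. Origin: on the bench, under the board's centre; at yaw 0 its x points away from the robot, its y to the robot's left, z up. It carries four feet, the plate and four shims.
- plate_mid (a point): Centre of the top of the loose aluminium plate, 150 (x) x 130 (y) x 10 mm, about 0.9 kg, lying on four feet with its top 80 mm above the bench; axes as the base. A small cork pad lies on its middle. A round screw-head mark over each foot, 58 mm (x) and 48 mm (y) from the middle, shows where to press.
- plate: The same plate; origin at the centre of its underside. Three corners are firm. The rocking one, not to be told by looking, sinks 5 mm under 3 to 6 N, then stops hard; the diagonally opposite corner lifts as much. Let go, the plate mostly tips back level but the foot stays down, so the corner can be rocked again until its shim, pressed flat, carries it.
- top_near_left (a point): Centre of the top of the round foot (20 mm) under the plate's near left corner (as seen from the robot), 70 mm above the bench; the plate, 10 mm thick, lies on it. Press the plate right above it.
- foot_near_left (a joint): How far the near left foot has sunk, m: 0 at the start at every corner, near 0 after a press if the corner is firm, 0.005 (a hard stop) once it is the rocking corner and has been pressed down. A sunk foot stays down.
- top_near_right (a point): Centre of the top of the round foot (20 mm) under the plate's near right corner (as seen from the robot), 70 mm above the bench; the plate, 10 mm thick, lies on it. Press the plate right above it.
- foot_near_right (a joint): How far the near right foot has sunk, m: 0 at the start at every corner, near 0 after a press if the corner is firm, 0.005 (a hard stop) once it is the rocking corner and has been pressed down. A sunk foot stays down.
- top_far_left (a point): Centre of the top of the round foot (20 mm) under the plate's far left corner (as seen from the robot), 70 mm above the bench; the plate, 10 mm thick, lies on it. Press the plate right above it.
- foot_far_left (a joint): How far the far left foot has sunk, m: 0 at the start at every corner, near 0 after a press if the corner is firm, 0.005 (a hard stop) once it is the rocking corner and has been pressed down. A sunk foot stays down.
- top_far_right (a point): Centre of the top of the round foot (20 mm) under the plate's far right corner (as seen from the robot), 70 mm above the bench; the plate, 10 mm thick, lies on it. Press the plate right above it.
- foot_far_right (a joint): How far the far right foot has sunk, m: 0 at the start at every corner, near 0 after a press if the corner is firm, 0.005 (a hard stop) once it is the rocking corner and has been pressed down. A sunk foot stays down.
- leaf_near_left (a point): Point to press on the upper face of the near left shim (as seen from the robot), 32 mm out from its hinge, centred on its width. The shim is a steel leaf 18 mm wide, 3 mm thick, reaching 66 mm out from a hinge line along the base's x at 63 mm above the bench, 5 mm outside the plate's edge; it belongs to the plate corner next to it. The hinge is at 36 mm (x) and 70 mm (y) from the base's middle. The point's own z is normal to the leaf.
- shim_near_left (a joint): Angle of the near left shim's leaf above flat, rad: 0 = flat (level, leaf top 64.5 mm above the bench, a firm stop), 0.42 to 0.58 at the start. It stays where it is left; pressing it down takes about 5 N at the point above. Flat, its inner pad stands under the plate beside the foot and carries that corner level.
- leaf_near_right (a point): Point to press on the upper face of the near right shim (as seen from the robot), 32 mm out from its hinge, centred on its width. The shim is a steel leaf 18 mm wide, 3 mm thick, reaching 66 mm out from a hinge line along the base's x at 63 mm above the bench, 5 mm outside the plate's edge; it belongs to the plate corner next to it. The hinge is at 36 mm (x) and 70 mm (y) from the base's middle. The point's own z is normal to the leaf.
- shim_near_right (a joint): Angle of the near right shim's leaf above flat, rad: 0 = flat (level, leaf top 64.5 mm above the bench, a firm stop), 0.42 to 0.58 at the start. It stays where it is left; pressing it down takes about 5 N at the point above. Flat, its inner pad stands under the plate beside the foot and carries that corner level.
- leaf_far_left (a point): Point to press on the upper face of the far left shim (as seen from the robot), 32 mm out from its hinge, centred on its width. The shim is a steel leaf 18 mm wide, 3 mm thick, reaching 66 mm out from a hinge line along the base's x at 63 mm above the bench, 5 mm outside the plate's edge; it belongs to the plate corner next to it. The hinge is at 36 mm (x) and 70 mm (y) from the base's middle. The point's own z is normal to the leaf.
- shim_far_left (a joint): Angle of the far left shim's leaf above flat, rad: 0 = flat (level, leaf top 64.5 mm above the bench, a firm stop), 0.42 to 0.58 at the start. It stays where it is left; pressing it down takes about 5 N at the point above. Flat, its inner pad stands under the plate beside the foot and carries that corner level.
- leaf_far_right (a point): Point to press on the upper face of the far right shim (as seen from the robot), 32 mm out from its hinge, centred on its width. The shim is a steel leaf 18 mm wide, 3 mm thick, reaching 66 mm out from a hinge line along the base's x at 63 mm above the bench, 5 mm outside the plate's edge; it belongs to the plate corner next to it. The hinge is at 36 mm (x) and 70 mm (y) from the base's middle. The point's own z is normal to the leaf.
- shim_far_right (a joint): Angle of the far right shim's leaf above flat, rad: 0 = flat (level, leaf top 64.5 mm above the bench, a firm stop), 0.42 to 0.58 at the start. It stays where it is left; pressing it down takes about 5 N at the point above. Flat, its inner pad stands under the plate beside the foot and carries that corner level.
- cork_pad: Oval cork pad 48 x 60 x 9 mm, loose on the middle of the plate; bystander. Origin: centre of its underside.
- sanding_block: Brown sanding block 62 x 100 x 34 mm, loose on the bench; bystander. Origin: centre of its underside.

How it is judged (in metres and radians):
On the way, in this order (a step that is already met when the one before it is completed fails the run):
1. a corner's foot has sunk by at least 3.5 mm under a press of the fingers on the plate, all shims still up (value of joint any of foot_near_left, foot_near_right, foot_far_left, foot_far_right above 0.0035 m and contact force between the fingers and plate above 0.5 N and value of joint each of shim_near_left, shim_near_right, shim_far_left, shim_far_right above 0.3 rad), for 0.1 s.
2. that corner's shim is pressed flat, the others still stand (((value of joint foot_near_left above 0.0035 m and value of joint shim_near_left below 0.08 rad and value of joint each of shim_near_right, shim_far_left, shim_far_right above 0.3 rad) or (value of joint foot_near_right above 0.0035 m and value of joint shim_near_right below 0.08 rad and value of joint each of shim_near_left, shim_far_left, shim_far_right above 0.3 rad) or (value of joint foot_far_left above 0.0035 m and value of joint shim_far_left below 0.08 rad and value of joint each of shim_near_left, shim_near_right, shim_far_right above 0.3 rad) or (value of joint foot_far_right above 0.0035 m and value of joint shim_far_right below 0.08 rad and value of joint each of shim_near_left, shim_near_right, shim_far_left above 0.3 rad))), for 0.2 s.
At the end, for the whole second after the job is handed in: The shim at the corner whose foot sank is flat (within 0.08 rad) and stays so, the other three still stand (above 0.30 rad), the plate is level (within 0.012 rad), at rest and within 15 mm of where it was, and the loose things are within 30 mm of where they were (((value of joint foot_near_left above 0.0035 m and value of joint shim_near_left below 0.08 rad and value of joint each of shim_near_right, shim_far_left, shim_far_right above 0.3 rad) or (value of joint foot_near_right above 0.0035 m and value of joint shim_near_right below 0.08 rad and value of joint each of shim_near_left, shim_far_left, shim_far_right above 0.3 rad) or (value of joint foot_far_left above 0.0035 m and value of joint shim_far_left below 0.08 rad and value of joint each of shim_near_left, shim_near_right, shim_far_right above 0.3 rad) or (value of joint foot_far_right above 0.0035 m and value of joint shim_far_right below 0.08 rad and value of joint each of shim_near_left, shim_near_right, shim_far_left above 0.3 rad)) and angle between plate_mid's own z axis and vertical below 0.012 rad and distance of plate_mid from where it was at the start of the episode below 0.015 m and linear speed of plate below 0.02 m/s and distance of each of cork_pad, sanding_block from where it was at the start of the episode below 0.03 m); the robot touches nothing.
It fails at once if a shim is pressed down (below 0.30 rad) at a corner that is firm or has not yet been found ((not (value of joint foot_near_left above 0.0035 m) and value of joint shim_near_left below 0.3 rad) or (not (value of joint foot_near_right above 0.0035 m) and value of joint shim_near_right below 0.3 rad) or (not (value of joint foot_far_left above 0.0035 m) and value of joint shim_far_left below 0.3 rad) or (not (value of joint foot_far_right above 0.0035 m) and value of joint shim_far_right below 0.3 rad)).
It fails at once if the plate is lifted, tipped far (over 0.15 rad) or shifted by more than 20 mm (height (world z) of plate_mid above 0.094 m or angle between plate_mid's own z axis and vertical above 0.15 rad or distance of plate_mid from where it was at the start of the episode above 0.02 m).
It fails at once if a bystander is moved by more than 30 mm or lifted (distance of any of cork_pad, sanding_block from where it was at the start of the episode above 0.03 m).
It also fails if it takes over 51 s, if anything falls off the work surface, if the arm or the gripper's body presses on something with over 40 N, if the wrist force passes 120 N, or if a joint passes its speed limit or range.

### The arm

A 7-joint arm with a two-finger parallel gripper is mounted at the origin on a cart in front of the work surface, level with it; the furniture and walls round the work are solid. World frame = base frame: x ahead of the robot, y to its left, z up, the work surface at z = 0. Lengths are in mm, angles in rad, forces in N, time in s.
With the tool pointing down it reaches from about 400 to 750 mm from the base axis. Payload 19.5 kg.
Tool frame: the origin (TCP) lies midway between the tips of the shut fingers; the grasp point (between the pads) lies 19 mm behind it; z points along the fingers, y is the direction in which the jaws open and shut (so a half turn about z gives the same grasp; the last joint's range is limited). The gripper opens to 85 mm and grips with 20 to 120 N. Pads are 22 mm wide; open, the fingers measure 114 mm over their backs; the gripper's body (76 mm by 85 mm) begins 54 mm behind the grasp point. The pads swing forward as they close: fully open they stand 13 mm farther back than shut.
Start: joints at [1.196, 0.707, -0.028, 1.485, 0.022, 0.951, -0.075], TCP at [187.839, -543.426, 231.268] pointing down, gripper open.
Joint ranges: [-2.71, 2.71], [-0.32, 2.16], [-1.57, 1.52], [0, 2.45], [-1.46, 4.6], [0, 2.02], [-2.83, 2.83]. Speed limits (rad/s): [1.89, 1.89, 2.57, 2.57, 3.01, 3.01, 3.01].

### API

Orientations are given as a rotation vector (axis times angle).
In Python, from plant import readout, vision, job_done gives the robot as it stands.
- The arm moves only by the shell command python3 -m pendant 'ROWS'. ROWS is JSON, a list of rows, each a list of 5 numbers: the shift along the world's x, y, z as a fraction of full scale, then the turn about the world's z as a fraction of full scale, then the closure, from 0 (fully open) to 1 (shut). A call has 1 to 20 rows; each row is the pose to reach, as a shift and turn from the pose commanded when the call began; what a row does not reach only later rows make up. Full scale, the value 1, is 400 mm for a shift and 45 degrees for a turn. A row lasts 1/12 s, in which the tool goes at most 41.7 mm and 7.16 degrees, less where a joint would pass 70% of its speed; a pose out of reach is approached as far as the arm can. A call with a number of a shift or a turn outside -1 to 1 is refused whole. A call with a gripper value outside its range is refused whole. The fingers move at their own pace and stop on an object; the grip force is fixed at half the most. Time passes only in rows, so rows that repeat a pose let the fingers close. It gives the time, the measured TCP pose, the force and the opening at its end, in the units of the state.
- readout.observe(): the state, without advancing time (a new reading comes with each control period).
- vision.capture(name): name is "side" or "top" or "wrist"; returns a dict with "color" (400x640x3 uint8, blue, green, red), "intrinsics" (3x3 intrinsics, pixels), "T" (4x4, takes a point from camera to world coordinates); the wrist camera has in their place "hand_eye" (4x4, takes a point from camera to tool coordinates, whose origin is the TCP and whose axes are the flange's). Camera axes: x right, y up, looking along -z (the intrinsics and any distortion apply to the point x, -y, -z); pixel columns grow to the right and rows downward; lengths in mm; the calibration is good to about 2 mm. A picture is of the moment at which its call begins: read the wrist's pose just before it. There is no depth.
- job_done(): hands the job in, once; it reports no verdict.
The state is a dict: "t": time; "joint_pos": joint angles; "qvel": joint speeds; "joint_efforts": joint torques, N m; "tcp_pos": TCP position; "ee_rot": TCP orientation; "force": force on the tool from outside, world axes, zero at the start; "moment": the same for the moment, N m; "opening": finger opening in mm.
Only numpy, scipy, OpenCV 4.12 (cv2) and the standard library are available. Lean on these libraries where they do the work, as an engineer would, in place of code of your own. Each camera call takes 0.05 s, during which the arm holds its last target.

## Working session

There is one attempt and no reset: what is moved stays moved. The work goes in short steps, Python scripts to look and compute and a shell command to move; the robot and the scene stay as the last step left them, time stands still between calls to the robot, and variables do not carry over. Pictures are saved under pics/ and viewed, and the job is handed in when it is done.

```bash
ls; mkdir -p pics
python3 - <<'E'
from plant import readout, vision
import cv2, numpy as np
print(readout.observe())
for n in ("side","top"):
    c=vision.capture(n); cv2.imwrite(f"pics/{n}0.png",c["color"]); print(n,c["intrinsics"].tolist(),np.round(c["T"],4).tolist(),[k for k in c])
E
```

```text
pics
{'t': 0.0, 'joint_pos': array([ 1.19632043,  0.70706363, -0.02761416,  1.48499794,  0.02199928,
        0.95087546, -0.07549078]), 'qvel': array([-8.81283386e-04, -6.47950862e-06,  4.89587991e-04,  6.31932868e-04,
        1.97312476e-03, -2.26757892e-04,  5.48995032e-04]), 'joint_efforts': array([ 1.67330170e-03, -8.83183622e+01,  1.23460013e+00, -2.36151731e+01,
        1.68107240e-02,  6.63775616e-03,  1.09592523e-05]), 'tcp_pos': array([ 187.74925685, -543.21485394,  230.85033648]), 'ee_rot': array([-3.09719637e+00, -5.20155815e-01,  3.22908305e-04]), 'force': array([-0.06756433, -0.03415247, -0.17050951]), 'moment': array([ 0.0215933 , -0.01663332,  0.09037365]), 'opening': 85.51714528713957}
side [[451.5443282073256, 0.0, 315.7603275304031], [0.0, 451.5443282073256, 202.92905837366956], [0.0, 0.0, 1.0]] [[-0.9983, -0.0261, 0.0514, 509.4083], [0.0574, -0.3808, 0.9229, 679.1396], [-0.0046, 0.9243, 0.3817, 424.6699], [0.0, 0.0, 0.0, 1.0]] ['color', 'intrinsics', 'T']
top [[474.7592221631928, 0.0, 326.64653906563296], [0.0, 474.7592221631928, 194.31140767953366], [0.0, 0.0, 1.0]] [[0.2118, 0.9568, -0.1992, 267.1947], [-0.9773, 0.2085, -0.0376, -219.7522], [0.0056, 0.2027, 0.9792, 928.4071], [0.0, 0.0, 0.0, 1.0]] ['color', 'intrinsics', 'T']
```

View pics/top0.png

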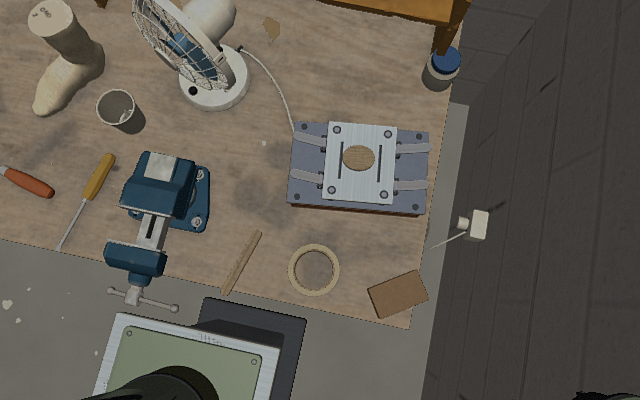

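View pics/side0.png

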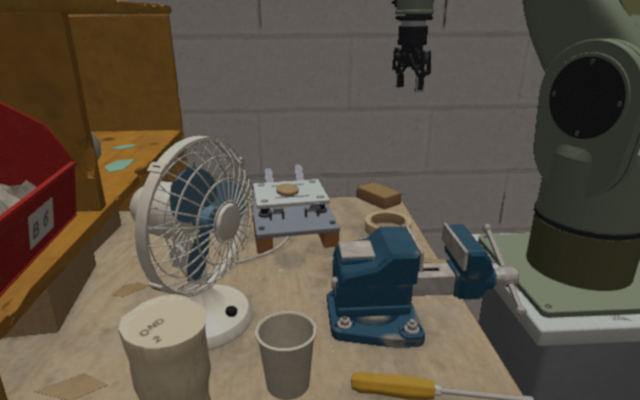

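The top view shows the plate around px (360,162), with the screw marks near its corners and two leaves on each side. The sanding block is at (398,294). The side view shows the plate at (290,190). Next I'll zoom in and measure.

```bash
cat > h.py <<'E'
import numpy as np, cv2
def ray(c,u,v):
    K=c["intrinsics"];T=c["T"]
    d=np.array([(u-K[0,2])/K[0,0],-(v-K[1,2])/K[1,1],-1.]); return T[:3,3],T[:3,:3]@d
def onplane(c,u,v,z):
    o,d=ray(c,u,v); return o+d*(z-o[2])/d[2]
def proj(c,P):
    K=c["intrinsics"];T=c["T"]; q=T[:3,:3].T@(np.asarray(P,float)-T[:3,3])
    return np.array([K[0,0]*q[0]/-q[2]+K[0,2],K[1,1]*-q[1]/-q[2]+K[1,2]])
E
python3 - <<'E'
from plant import readout, vision
import cv2, numpy as np
from h import *
c=vision.capture("top"); im=c["color"]
cv2.imwrite("pics/topz.png",cv2.resize(im[110:225,280:440],None,fx=5,fy=5,interpolation=cv2.INTER_CUBIC))
g=im.astype(int)
m=((g.min(2)>150)&(g.max(2)-g.min(2)<30)).astype(np.uint8)*255
m[:, :280]=0;m[:110]=0;m[230:]=0;m[:,440:]=0
m=cv2.morphologyEx(m,cv2.MORPH_OPEN,np.ones((3,3)))
cs,_=cv2.findContours(m,cv2.RETR_EXTERNAL,cv2.CHAIN_APPROX_NONE)
for k in cs:
    if cv2.contourArea(k)>100: 
        r=cv2.minAreaRect(k); b=cv2.boxPoints(r); print(cv2.contourArea(k),b.tolist()); print([onplane(c,*p,80).round(1).tolist() for p in b])
cv2.imwrite("pics/mask.png",cv2.resize(m[110:225,280:440],None,fx=5,fy=5))
s=vision.capture("side")["color"]
cv2.imwrite("pics/sidez.png",cv2.resize(s[150:260,230:410],None,fx=4,fy=4,interpolation=cv2.INTER_CUBIC))
E
```

```text
5120.0 [[321.6965026855469, 197.3810577392578], [328.1739807128906, 120.94695281982422], [398.0282287597656, 126.86680603027344], [391.5507507324219, 203.3009033203125]]
[[432.3, -179.6, 80.0], [578.5, -160.1, 80.0], [595.1, -291.0, 80.0], [448.6, -306.1, 80.0]]
```

View pics/topz.png

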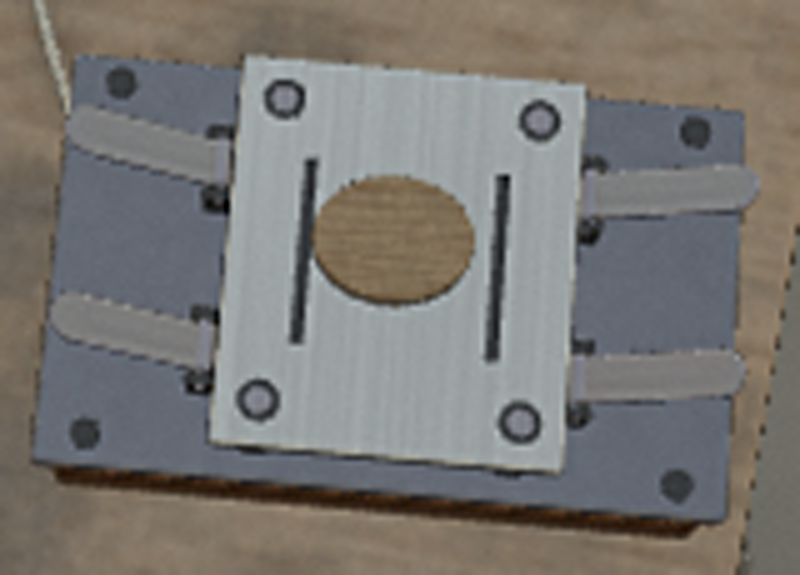

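View pics/sidez.png

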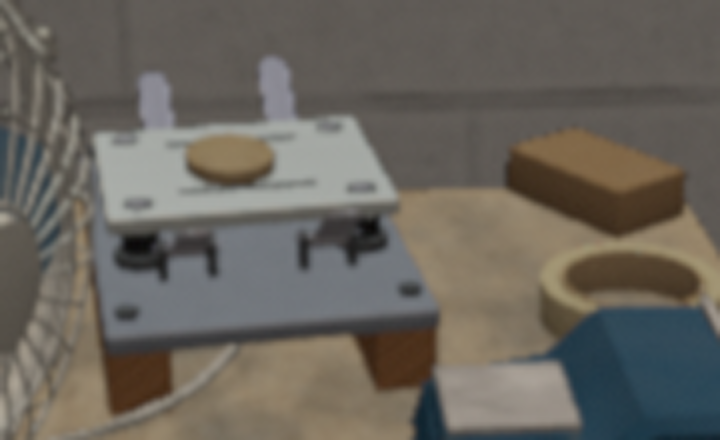

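The zoom shows the four screw marks at FL (285,99), FR (540,121), NL (258,400) and NR (519,423), plus the four leaves. I'll cast these to z=80 and compare them with the 116 x 96 spacing.

Run:
```python
from plant import readout, vision
from h import *
c=vision.capture("top"); s=vision.capture("side")
f=lambda U,V:((U+.5)/5-.5+280,(V+.5)/5-.5+110)
Z={'FL':(285,99),'FR':(540,121),'NL':(258,400),'NR':(519,423)}
P={k:onplane(c,*f(*v),80) for k,v in Z.items()}
for k in P: print(k,P[k].round(1))
m=sum(P.values())/4; print("mid",m)
print([np.linalg.norm(P[a]-P[b]).round(1) for a,b in (('FL','NL'),('FR','NR'),('FL','FR'),('NL','NR'))])
x=P['FL']+P['FR']-P['NL']-P['NR']; yaw=np.arctan2(x[1],x[0])
y=P['FL']+P['NL']-P['FR']-P['NR']; yaw2=np.arctan2(-y[0],y[1]); print("yaw",yaw,yaw2)
# side check
fs=lambda U,V:((U+.5)/4-.5+230,(V+.5)/4-.5+150)
for U,V in ((125,139),(330,126),(361,187),(138,204)): print("side",onplane(s,*fs(U,V),80).round(1))
yw=(yaw+yaw2)/2; R=np.array([[np.cos(yw),-np.sin(yw)],[np.sin(yw),np.cos(yw)]])
for n,sx,sy in (('FL',1,1),('FR',1,-1),('NL',-1,1),('NR',-1,-1)):
    print(n,'press',(m[:2]+R@[58*sx,48*sy]).round(1),'hinge',(m[:2]+R@[36*sx,70*sy]).round(1),
     'leaf flat pt',(m[:2]+R@[36*sx,102*sy]).round(1))
    for a in (.42,.58):
      q=m[:2]+R@[36*sx,sy*(70+66*np.cos(a))]; print('  tip zoom px',a,((proj(c,[*q,63+66*np.sin(a)])-[280,110])*5).round())
```

```text
FL [ 565.5 -179.1   80. ]
FR [ 577.4 -274.4   80. ]
NL [ 450.2 -193.5   80. ]
NR [ 462.1 -288.4   80. ]
mid [ 513.79108725 -233.84459222   80.        ]
[np.float64(116.2), np.float64(116.2), np.float64(96.0), np.float64(95.7)]
yaw 0.12266747787419957 0.12479562740220017
side [ 578.6 -270.7   80. ]
side [ 463.8 -284.1   80. ]
side [ 452.5 -189.3   80. ]
side [ 566.8 -173.7   80. ]
FL press [ 565.4 -179.1] hinge [ 540.9 -159.9] leaf flat pt [ 536.9 -128.2]
  tip zoom px 0.42 [ 57. 125.]
  tip zoom px 0.58 [ 69. 118.]
FR press [ 577.3 -274.3] hinge [ 558.2 -298.9] leaf flat pt [ 562.1 -330.6]
  tip zoom px 0.42 [760. 187.]
  tip zoom px 0.58 [752. 178.]
NL press [ 450.3 -193.4] hinge [ 469.4 -168.8] leaf flat pt [ 465.5 -137.1]
  tip zoom px 0.42 [ 36. 313.]
  tip zoom px 0.58 [ 48. 308.]
NR press [ 462.2 -288.6] hinge [ 486.7 -307.8] leaf flat pt [ 490.7 -339.5]
  tip zoom px 0.42 [751. 376.]
  tip zoom px 0.58 [743. 369.]
```

The marks are 116.2 x 96.0 mm apart (given 116 x 96), so the yaw is 0.124. The two cameras differ by about 4 mm in y, so I'll use the average with the middle near (514.6,-231.8). First I'll shut the fingers, turn the jaws into line with the jig, and move above the near right corner.

```bash
python3 -m pendant '[[0.688,0.642,0,-0.267,1],[0.688,0.642,0,-0.267,1],[0.688,0.642,0,-0.267,1],[0.688,0.642,0,-0.267,1],[0.688,0.642,0,-0.267,1],[0.688,0.642,0,-0.267,1],[0.688,0.642,0,-0.267,1],[0.688,0.642,0,-0.267,1],[0.688,0.642,0,-0.267,1],[0.688,0.642,-0.1,-0.267,1],[0.688,0.642,-0.2,-0.267,1],[0.688,0.642,-0.25,-0.267,1],[0.688,0.642,-0.25,-0.267,1],[0.688,0.642,-0.25,-0.267,1]]'
python3 - <<'E'
from plant import readout, vision
import cv2
o=readout.observe(); print(o['tcp_pos'],o['ee_rot'],o['force'],o['t'])
a=vision.capture("top")["color"];b=vision.capture("side")["color"]
cv2.imwrite("pics/t1.png",cv2.resize(a[90:250,250:470],None,fx=3.6,fy=3.6))
cv2.imwrite("pics/s1.png",cv2.resize(b[100:260,220:420],None,fx=3.6,fy=3.6))
E
```

```text
t: 1.47
tcp_pos: [462.9, -286.7, 131.4]
ee_rot: [-3.135, -0.193, 0.001]
force: [-0.2, 0.0, 1.4]
opening: 0.0
[ 462.89431927 -286.67780744  131.39356047] [-3.13504248e+00 -1.92916437e-01  1.39726310e-03] [-0.24874545  0.04873685  1.41939883] 1.4667
```

View pics/s1.png

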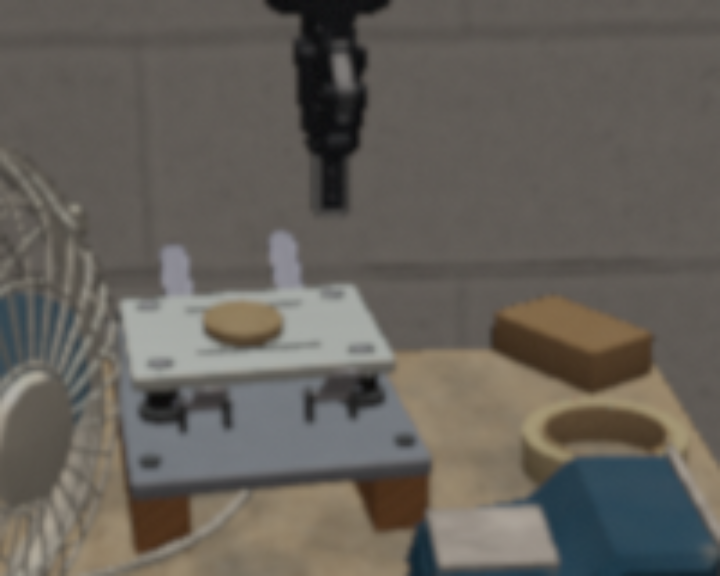

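View pics/t1.png

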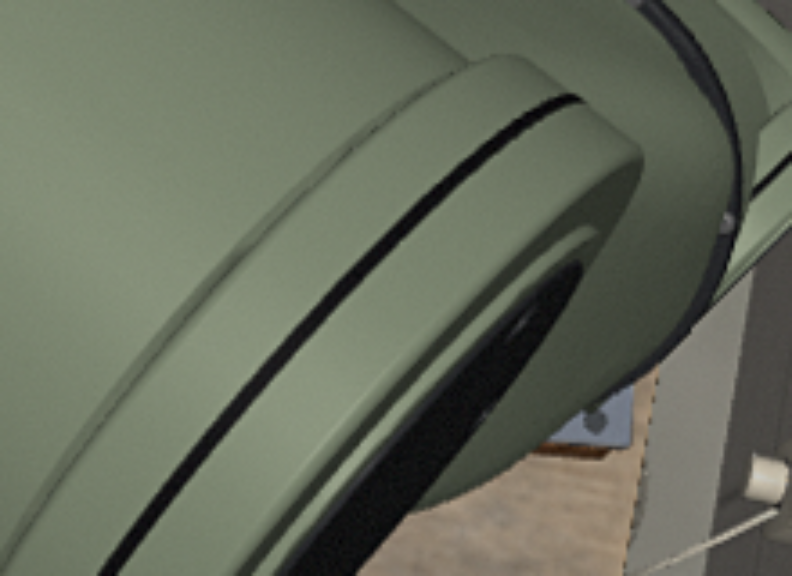

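The side view shows the shut fingertips above the near right corner, at (330,210). The arm covers the jig in the top view. Next I'll descend to just above the plate.

```bash
python3 -m pendant '[[0,0,-0.06,0,1],[0,0,-0.12,0,1],[0,0,-0.12,0,1],[0,0,-0.12,0,1],[0,0,-0.12,0,1]]'; python3 -m pendant '[[0,0,-0.003,0,1],[0,0,-0.006,0,1],[0,0,-0.01,0,1],[0,0,-0.01,0,1],[0,0,-0.01,0,1]]'
python3 - <<'E'
from plant import readout, vision
import cv2
b=vision.capture("side")["color"]
cv2.imwrite("pics/s2.png",cv2.resize(b[140:260,220:370],None,fx=4.8,fy=4.8))
E
```

```text
t: 1.98
tcp_pos: [463.7, -287.1, 85.1]
ee_rot: [3.135, 0.193, 0.003]
force: [0.7, 0.1, 1.3]
opening: 0.4
t: 2.4
tcp_pos: [463.3, -286.8, 79.6]
ee_rot: [3.135, 0.193, 0.001]
force: [1.0, -1.1, 2.9]
opening: -0.0
```

View pics/s2.png

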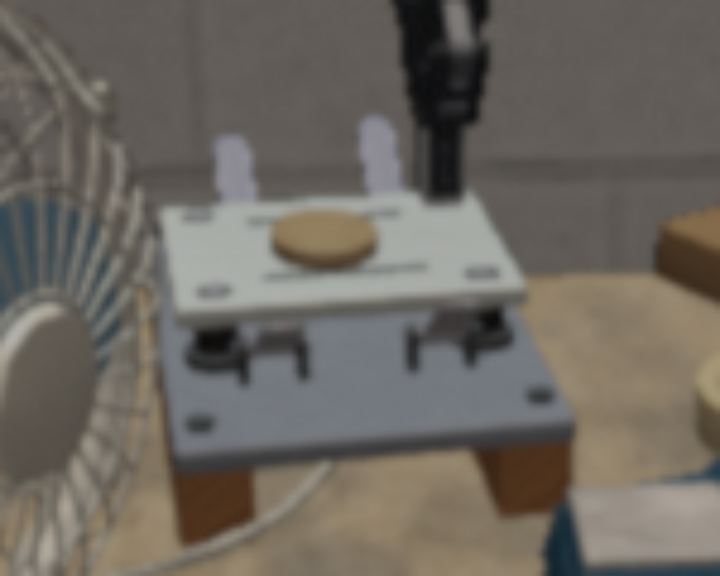

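The fingertips sit on the near right mark at (442,200), with contact beginning at z≈80. Now I'll press in small steps.

```bash
python3 -m pendant '[[0,0,-0.003,0,1],[0,0,-0.006,0,1],[0,0,-0.006,0,1],[0,0,-0.006,0,1]]'; python3 -m pendant '[[0,0,-0.003,0,1],[0,0,-0.006,0,1],[0,0,-0.006,0,1],[0,0,-0.006,0,1]]'
```

```text
t: 2.78
tcp_pos: [463.0, -286.7, 76.8]
ee_rot: [-3.136, -0.193, 0.0]
force: [0.4, -2.8, 3.5]
opening: -0.1
t: 3.12
tcp_pos: [463.0, -286.9, 75.4]
ee_rot: [3.135, 0.193, 0.001]
force: [-3.8, -0.7, 25.4]
opening: -0.1
```

The corner sank from 80 to 75.4 mm at about 3.5 N, then stopped hard at 25 N. That suggests near right is the rocking corner, so I'll check for tilt while still pressing.

Run:
```python
from plant import readout, vision
import cv2
b=vision.capture("side")["color"]
cv2.imwrite("pics/s3.png",cv2.resize(b[140:260,220:370],None,fx=4.8,fy=4.8))
o=readout.observe();print(o['tcp_pos'],o['force'],o['t'])
```

```text
[ 463.0487446  -286.91868656   75.38960144] [-4.10192694 -0.41378603 26.0339747 ] 3.1667
```

View pics/s3.png

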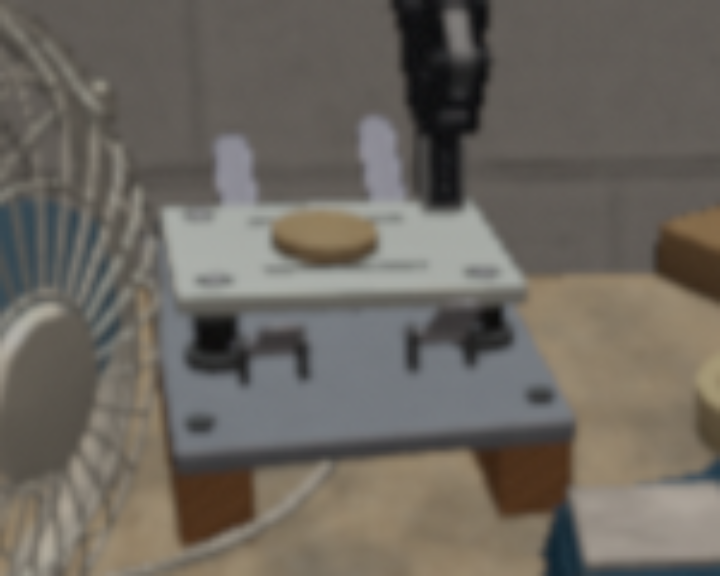

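Confirmed: the diagonal far left corner has risen (its mark went from row 291 to 280), so near right is the rocking corner. I'll raise straight up, then go above its shim.

```bash
python3 -m pendant '[[0,0,0.02,0,1],[0,0,0.06,0,1],[0,0,0.14,0,1],[0,0,0.14,0,1],[0.072,-0.136,0.14,0,1],[0.072,-0.136,0.14,0,1],[0.072,-0.136,0.14,0,1],[0.072,-0.136,0.14,0,1],[0.072,-0.136,0.14,0,1]]'
python3 - <<'E'
from plant import readout, vision
import cv2
b=vision.capture("side")["color"]
cv2.imwrite("pics/s4.png",cv2.resize(b[120:260,220:370],None,fx=4.2,fy=4.2))
a=vision.capture("wrist")["color"]; cv2.imwrite("pics/w4.png",a)
a=vision.capture("top")["color"]; cv2.imwrite("pics/t4.png",a)
E
```

```text
t: 3.92
tcp_pos: [491.5, -340.1, 130.1]
ee_rot: [-3.134, -0.194, 0.001]
force: [-0.6, 0.5, -0.8]
opening: -0.2
```

View pics/s4.png

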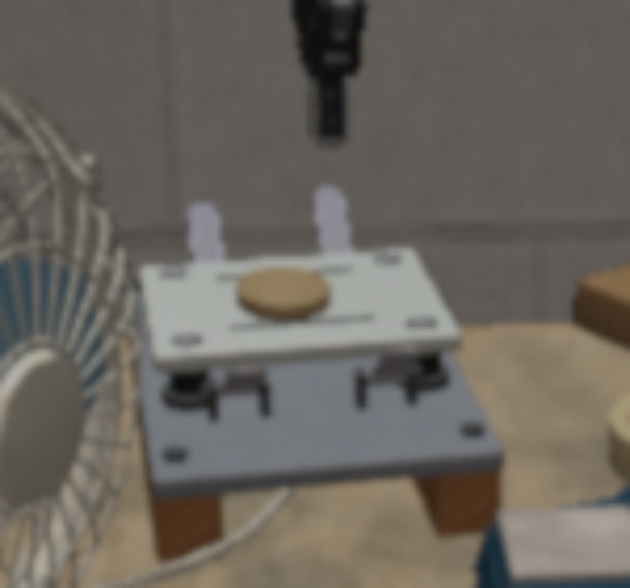

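View pics/w4.png

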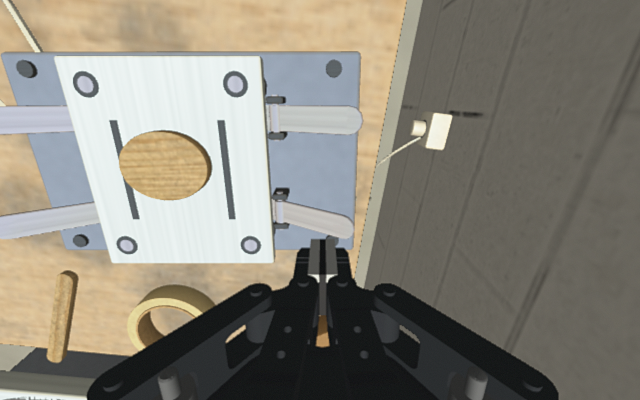

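The plate has tipped back level. In the wrist view the near right leaf runs from (280,215) to a tip at about (350,228). I'll check the leaf line in world coordinates.

Run:
```python
from plant import readout, vision
from h import *
from scipy.spatial.transform import Rotation as R
o=readout.observe(); c=vision.capture("wrist")
W=np.eye(4); W[:3,:3]=R.from_rotvec(o['ee_rot']).as_matrix(); W[:3,3]=o['tcp_pos']
c["T"]=W@c["hand_eye"]
print("tcp px",proj(c,o['tcp_pos']))
for n,z,px in (("tip",93,(345,228)),("root",64,(280,214)),("NR mark",80,(251,245)),("NL",80,(127,245)),("FR",80,(235,84)),("FL",80,(86,84))): print(n,onplane(c,*px,z).round(1))
```

```text
tcp px [321.90252313 251.32981863]
tip [ 490.8 -356.9   93. ]
root [ 483.2 -306.9   64. ]
NR mark [ 461.3 -288.2   80. ]
NL [ 449.4 -192.1   80. ]
FR [ 577.2 -273.2   80. ]
FL [ 565.4 -177.9   80. ]
```

The leaf runs (483,-307) to (491,-357), so x 491, y -340 is centred and about 33 mm out. Pressing down now.

```bash
python3 -m pendant '[[0,0,-0.05,0,1],[0,0,-0.1,0,1],[0,0,-0.11,0,1],[0,0,-0.12,0,1],[0,0,-0.13,0,1],[0,0,-0.14,0,1],[0,0,-0.15,0,1],[0,0,-0.155,0,1],[0,0,-0.16,0,1],[0,0,-0.16,0,1]]'; python3 -m pendant '[[0,0,-0.003,0,1],[0,0,-0.006,0,1],[0,0,-0.006,0,1],[0,0,-0.006,0,1]]'
```

```text
t: 4.95
tcp_pos: [491.9, -341.0, 66.3]
ee_rot: [-3.136, -0.193, -0.0]
force: [0.4, -1.4, 1.2]
opening: 0.2
t: 5.28
tcp_pos: [491.9, -341.1, 64.4]
ee_rot: [3.136, 0.193, 0.0]
force: [-1.0, -1.7, 8.7]
opening: -0.0
```

```bash
python3 -m pendant '[[0,0,-0.002,0,1],[0,0,-0.004,0,1],[0,0,-0.004,0,1],[0,0,-0.004,0,1]]'
python3 - <<'E'
from plant import vision
import cv2
b=vision.capture("side")["color"]
cv2.imwrite("pics/s5.png",cv2.resize(b[120:260,220:370],None,fx=4.2,fy=4.2))
E
```

```text
t: 5.62
tcp_pos: [492.0, -341.1, 63.8]
ee_rot: [3.135, 0.193, 0.001]
force: [-5.6, 3.2, 29.0]
opening: -0.1
```

View pics/s5.png

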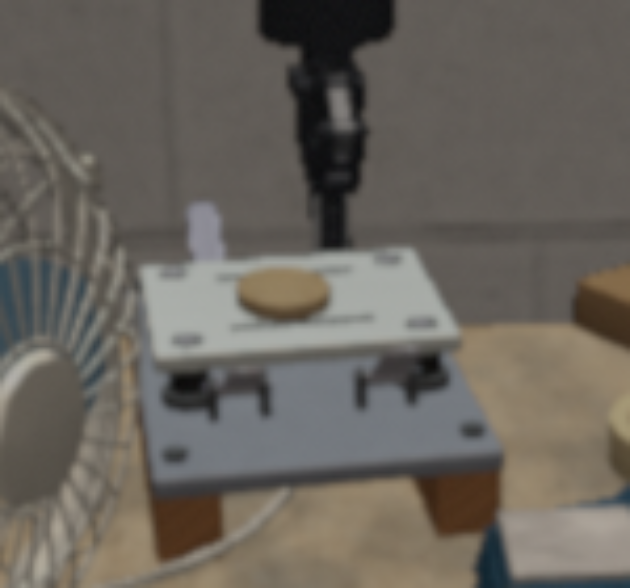

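The leaf is at its stop (29 N at z≈64) and the plate is still level. I'll come straight up and swing back clear of the jig so the top camera can see it.

```bash
python3 -m pendant '[[0,0,0.02,0,1],[0,0,0.08,0,1],[0,0,0.18,0,1],[0,0,0.28,0,1],[0,0,0.35,0,1],[0,0,0.4,0,1],[-0.1,-0.05,0.42,0,1],[-0.2,-0.1,0.42,0,1],[-0.3,-0.2,0.42,0,1],[-0.4,-0.3,0.42,0,1],[-0.5,-0.4,0.42,0,1],[-0.6,-0.45,0.42,0,1],[-0.7,-0.5,0.42,0,1],[-0.7,-0.5,0.42,0,1],[-0.7,-0.5,0.42,0,1],[-0.7,-0.5,0.42,0,1],[-0.7,-0.5,0.42,0,1]]'
python3 - <<'E'
from plant import vision, readout
import cv2
from h import *
b=vision.capture("side")["color"]
cv2.imwrite("pics/s6.png",cv2.resize(b[120:260,220:370],None,fx=4.2,fy=4.2))
c=vision.capture("top"); a=c["color"]; cv2.imwrite("pics/t6.png",a); cv2.imwrite("pics/t6z.png",cv2.resize(a[110:225,280:440],None,fx=5,fy=5,interpolation=cv2.INTER_CUBIC))
print(readout.observe()['force'],readout.observe()['tcp_pos'])
E
```

```text
t: 7.08
tcp_pos: [211.4, -540.9, 230.2]
ee_rot: [-3.135, -0.191, -0.0]
force: [0.8, 0.4, -0.1]
opening: 0.2
[ 0.48499555 -0.2811077   0.22153519] [ 212.99973433 -540.26761382  230.33662392]
```

View pics/t6z.png

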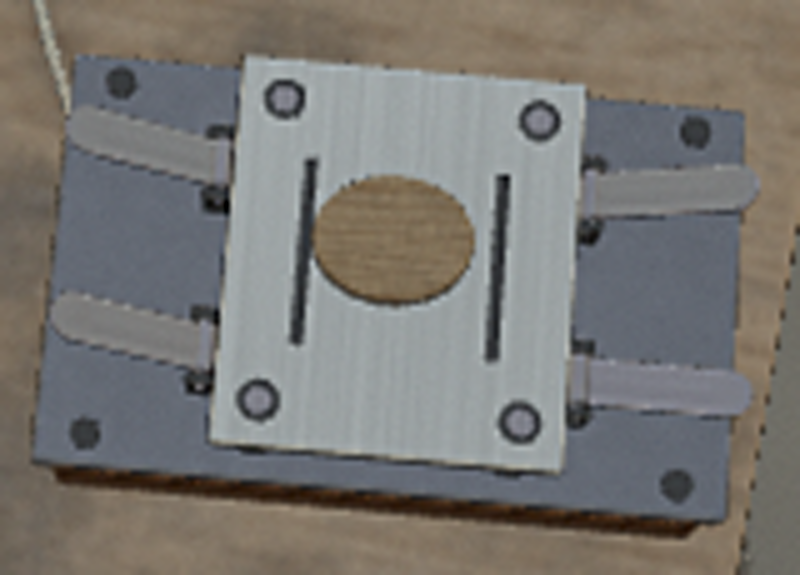

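View pics/s6.png

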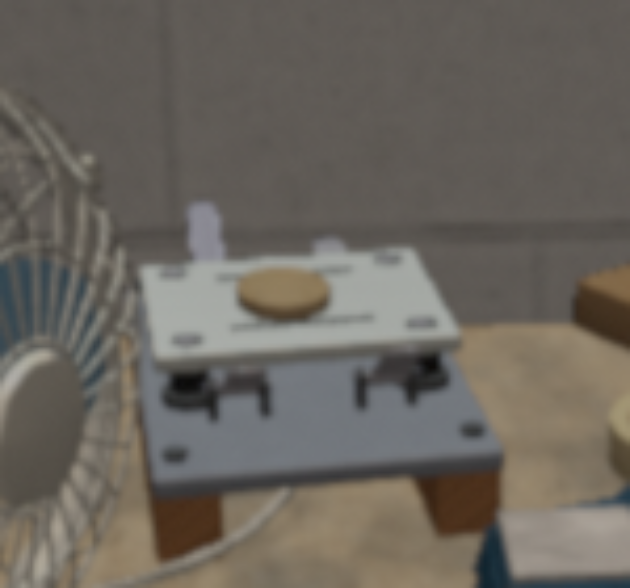

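View pics/t6.png

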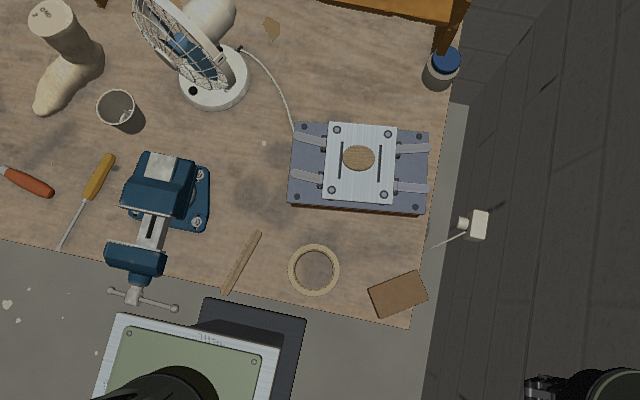

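The near right leaf now lies parallel to the base edge, with its tip at zoom px (751,392). The other three leaves and the marks look unchanged. I'll check the tip angle numerically, and that the plate is level against the first picture.

Run:
```python
from plant import vision, readout
from h import *
c=vision.capture("top"); s=vision.capture("side")
m=np.array([513.8,-233.8]);yw=.124
R=np.array([[np.cos(yw),-np.sin(yw)],[np.sin(yw),np.cos(yw)]])
for a in (0,.05,.1,.2,.4):
  q=m+R@[-36,-(70+66*np.cos(a))]; P=[*q,64+66*np.sin(a)]
  print(a,((proj(c,P)-[280,110])*5).round(),((proj(s,P)-[220,120])*4.2).round())
for n in ("top","side"):
  o=cv2.imread(f"pics/{n}0.png"); d=cv2.absdiff(o,(c if n=="top" else s)["color"]).max(2)>25
  k,_,st,ce=cv2.connectedComponentsWithStats(d.astype(np.uint8))
  print(n,[(st[i].tolist()) for i in range(1,k) if st[i][4]>6])
```

```text
0 [751. 393.] [326. 233.]
0.05 [753. 391.] [326. 227.]
0.1 [754. 389.] [326. 222.]
0.2 [756. 385.] [326. 212.]
0.4 [752. 376.] [327. 193.]
top [[398, 179, 31, 5, 59], [397, 186, 33, 8, 94], [523, 367, 117, 33, 2406], [81, 392, 29, 8, 66], [116, 393, 21, 4, 29], [131, 395, 11, 5, 20], [531, 397, 6, 3, 15], [621, 397, 19, 3, 40]]
side [[381, 0, 15, 10, 94], [393, 0, 4, 5, 12], [415, 0, 19, 22, 210], [517, 0, 28, 75, 301], [385, 11, 20, 39, 381], [406, 25, 25, 67, 884], [610, 42, 30, 27, 140], [389, 54, 5, 13, 38], [611, 55, 20, 18, 38], [597, 57, 35, 81, 370], [596, 59, 3, 4, 7], [396, 61, 2, 5, 9], [395, 67, 17, 27, 154], [391, 69, 7, 13, 50], [397, 81, 2, 5, 8], [618, 101, 3, 5, 7], [637, 149, 3, 7, 14], [295, 164, 9, 16, 105]]
```

The tip matches angle 0: top measured (751,392), predicted (751,393), and side about the same. Compared with the first pictures, only that leaf and the robot changed. Handing in.

```bash
python3 -c "
from plant import job_done; print(job_done())"
```

```text
the job is handed in; nothing more can be done
None
```

The near right corner is the one that rocks. I pressed its shim flat, drew the arm clear and handed the job in. `job_done()` gives no verdict, so the result rests on the checks below.

- **Rocking corner:** it was the first corner I pressed. It sank from z ≈ 80 to 75.4 mm at about 3.5 N, then stopped hard at 25 N, and the far left corner rose visibly. The other three were not pressed, as this left no doubt.
- **Shim:** I pressed the near right shim to its stop, 29 N at z ≈ 64 mm. Its tip in the top view was at (751,392), against (751,393) predicted for flat. In the side view the tip was about 10 px lower than predicted for flat; I read that as calibration offset.
- **Rest of the scene:** compared with the first pictures, only that shim and the robot changed. The plate, cork pad, sanding block and other three shims showed no movement. The arm was clear with about 0 N on the tool, roughly 7 s into the 51 s allowed.
- **One disagreement:** the top and side cameras differed by about 4 mm in y, so I used their average. A later check with the wrist camera agreed with that average to within about 1–2 mm.

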